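# Hold the circuit board's case open for a photograph

## Robot

A 6-joint arm with a two-finger parallel gripper is mounted at the origin on the work surface. World frame = base frame: x ahead of the robot, y to its left, z up, the work surface at z = 0. Lengths are in mm, angles in degrees, forces in N, time in s.
With the tool pointing down it reaches from about 425 to 950 mm from the base axis. Payload 14.7 kg.
Tool frame: the origin (TCP) lies midway between the tips of the shut fingers; the grasp point (between the pads) lies 19 mm behind it; z points along the fingers, y is the direction in which the jaws open and shut (so a half turn about z gives the same grasp; the last joint's range is limited). The gripper opens to 85 mm and grips with 20 to 120 N. Pads are 22 mm wide; open, the fingers measure 114 mm over their backs; the gripper's body (76 mm by 85 mm) begins 54 mm behind the grasp point. The pads swing forward as they close: fully open they stand 13 mm farther back than shut.
Start: joints at [72.617, 27.513, 91.461, -0, 61.026, -2.67], TCP at [165.067, 628.685, 231.297] pointing down, gripper open.
Joint ranges: [-157.49, 157.49], [-46.99, 117.5], [13.45, 153.17], [-89.5, 269.5], [5.16, 153.95], [-167.48, 167.48]. Speed limits (degrees/s): [108.29, 108.29, 136.94, 172.46, 172.46, 172.46].

## Interface

Orientations are given as a 3x3 rotation matrix whose columns are the frame's x, y, z axes.
In Python, from bench import get_obs, snapshot, camera_params, finish_job gives the robot as it stands.
- The arm moves only by the tool arm_command, never from a script. Its arguments are lists of equal length, an entry for each row: "dp": the shift along the tool's x, y, z in cm, a list of three; "roll": the turn about the tool's z in rad. A call has 1 to 5 rows; each row shifts and turns the pose as measured when the row begins, along the tool's axes as they then stand; what a row does not reach is not made up. A row lasts 1/10 s, in which the tool goes at most 50 mm and 8.59 degrees, less where a joint would pass 70% of its speed; a pose out of reach is approached as far as the arm can. A call with a gripper value outside its range is refused whole. "fingers" is the finger opening in cm, from 0 to 8.54, set as the call begins (left out, the last holds). The fingers move at their own pace and stop on an object; "force" is the grip in N (left out, the last holds). Time passes only in rows, so rows that do not move let the fingers close. It gives the time, the measured TCP pose, the force and the opening at its end, in the units of the state.
- get_obs(): the state, without advancing time (a new reading comes with each control period).
- snapshot(name): name is "side" or "top"; returns the picture (420x560x3 uint8, blue, green, red); there is no depth.
- camera_params(name): a dict with "intrinsics" (3x3 intrinsics, pixels), "R" (3x3) and "t" (3): a world point X has camera coordinates R X + t. Camera axes: x right, y down, z forward; pixel columns grow to the right and rows downward; lengths in mm; the calibration is good to about 2 mm. A picture is of the moment at which its call begins. camera_params takes no time and is no camera call.
- finish_job(): hands the job in, once; it reports no verdict.
The state is a dict: "t": time; "qpos": joint angles; "joint_velocities": joint speeds; "tau": joint torques, N m; "eef_pos": TCP position; "ee_rot": TCP orientation; "ft_force": force on the tool from outside, world axes, zero at the start; "ft_torque": the same for the moment, N m; "opening": finger opening in mm.
Only numpy, scipy, OpenCV 4.12 (cv2) and the standard library are available. Lean on these libraries where they do the work, as an engineer would, in place of code of your own. Each camera call takes 0.05 s, during which the arm holds its last target. There are 200 camera calls.

## Task

The circuit board lies in one of the two clear-lidded cases and is about to be photographed: raise the lid of that case with the gripper and hold it still, 50 degrees open (within 6 degrees), finishing while still holding it, as it falls shut if let go. Do not let the lid drop on the way, keep the other case shut, and leave the board and the things lying around where they are.

Things in the scene. Friction and masses are not known exactly. Their poses are not given: they have to be found in the camera images.
- case_left: the left-hand storage case as seen from the robot (y > 0): light plastic open box, 180 (its x) x 150 (its y) x 50 mm high, walls and floor 4-5 mm, stands firmly on the table and does not shift. Origin: centre of its underside. Its -x side (towards the robot) carries the lid's hinge, its +x side is the opening edge. Axes: x from hinge to opening edge, z up. The two cases are alike and either may hold the board.
- lid_left (a joint): opening angle in rad of the left case's clear plastic lid (180 x 150 x 4 mm with a grey rim, about 0.18 to 0.35 kg): 0 shut and level, growing as the opening edge rises, stop at 1.3. Nothing keeps it up: let go at any angle, it falls shut. 50 degrees = 0.873.
- lid_left_handle (a point): middle of the left lid's handle: a round black bar 12 mm thick, 102 mm long, parallel to the hinge, on two 8 mm posts at 45 mm either side of the middle. In the lid's frame it lies 160 mm from the hinge line and 37 mm above it; 33 mm above the lid's top face; 87.5 mm over the table when shut. The bar is free over 82 mm between its posts. The bar can turn between gripper pads. Axes turn with the lid: x from hinge to opening edge, z out of the lid's top.
- lid_left_hinge (a point): middle of the left lid's hinge line, 50.5 mm over the table, 90 mm from the case's centre towards its -x; the line runs along the case's y. Axes turn with the lid: x to the opening edge, z out of the lid's top.
- case_right: the right-hand storage case as seen from the robot (y < 0): light plastic open box, 180 (its x) x 150 (its y) x 50 mm high, walls and floor 4-5 mm, stands firmly on the table and does not shift. Origin: centre of its underside. Its -x side (towards the robot) carries the lid's hinge, its +x side is the opening edge. Axes: x from hinge to opening edge, z up. The two cases are alike and either may hold the board.
- lid_right (a joint): opening angle in rad of the right case's clear plastic lid (180 x 150 x 4 mm with a grey rim, about 0.18 to 0.35 kg): 0 shut and level, growing as the opening edge rises, stop at 1.3. Nothing keeps it up: let go at any angle, it falls shut. 50 degrees = 0.873.
- lid_right_handle (a point): middle of the right lid's handle: a round black bar 12 mm thick, 102 mm long, parallel to the hinge, on two 8 mm posts at 45 mm either side of the middle. In the lid's frame it lies 160 mm from the hinge line and 37 mm above it; 33 mm above the lid's top face; 87.5 mm over the table when shut. The bar is free over 82 mm between its posts. The bar can turn between gripper pads. Axes turn with the lid: x from hinge to opening edge, z out of the lid's top.
- lid_right_hinge (a point): middle of the right lid's hinge line, 50.5 mm over the table, 90 mm from the case's centre towards its -x; the line runs along the case's y. Axes turn with the lid: x to the opening edge, z out of the lid's top.
- board: the circuit board: flat green board 90 (x) x 70 (y) x 4 mm with low black chips and a white 8 x 56 x 10 mm connector along its +x edge, 14 mm high overall, loose, lying flat on the floor of one of the two cases, visible through the clear lid. Origin: centre of its underside.
- fan: a black square cooling fan, 80 x 80 x 25 mm with round hub and blades, loose on the floor of the other case. Origin: centre of its underside.
- mug: bystander: white mug, 80 mm wide, 90 mm high, standing beyond the cases. Origin: centre of its underside.
- adapter: bystander: white power adapter block, 90 x 50 x 32 mm, lying beyond the cases. Origin: centre of its underside.
- screwdriver: bystander: screwdriver lying between the two cases, pointing away from the robot, about 200 mm long, under 35 mm high. Origin: underside near its middle.
There are look-alikes about, which are no part of the job. What is shaped like the case_left but blue is not meant.

How it is judged:
By the outcome, as a careful person would: the job done as asked, in the order asked, and still so for the second after the job is handed in, while the arm keeps its last pose, push and grip.
It also fails if it takes over 38 s, if anything falls off the work surface, if the arm or the gripper's body presses on something with over 40 N, if the wrist force passes 120 N, or if a joint passes its speed limit or range.

## Working session

There is one attempt and no reset: what is moved stays moved. The work goes in short steps, Python scripts to look and compute and a tool call to move; the robot and the scene stay as the last step left them, time stands still between calls to the robot, and variables do not carry over. Pictures are saved under pics/ and viewed, about 8 in all and at most 12, crops included, and the job is handed in when it is done.

Besides the shell and the picture viewer there is one more tool, called after "Request:" in YAML: its name, and indented under it one key for each argument. arm_command: Moves the arm, as the interface text tells. Its arguments: {"type":"object","properties":{"dp":{"type":"array"},"roll":{"type":"array"},"fingers":{"type":"number"},"force":{"type":"number"}},"required":["dp","roll"]}

```bash
mkdir -p pics; python3 - <<'E'
from bench import *
import cv2,numpy as np
for n in ("top","side"):
    cv2.imwrite(f"pics/{n}0.png",snapshot(n)); p=camera_params(n); print(n,np.round(p["intrinsics"],1).tolist(),np.round(p["R"],3).tolist(),np.round(p["t"],1))
o=get_obs();print(o["t"],o["eef_pos"],np.round(o["ee_rot"],3),o["opening"])
E
```

```text
top [[547.1, 0.0, 280.0], [0.0, 547.1, 202.5], [0.0, 0.0, 1.0]] [[0.016, -1.0, 0.007], [-0.984, -0.017, -0.176], [0.176, -0.004, -0.984]] [ -19.7  510.4 1266.7]
side [[459.0, 0.0, 283.8], [0.0, 459.0, 202.4], [0.0, 0.0, 1.0]] [[0.92, -0.391, -0.015], [-0.298, -0.676, -0.674], [0.253, 0.625, -0.738]] [-483.4  212.   997.2]
0.1 [164.96674269 628.35175407 230.74876859] [[-0.967  0.254 -0.   ]
 [ 0.254  0.967 -0.001]
 [ 0.    -0.001 -1.   ]] 85.1405715152126
```

View pics/top0.png

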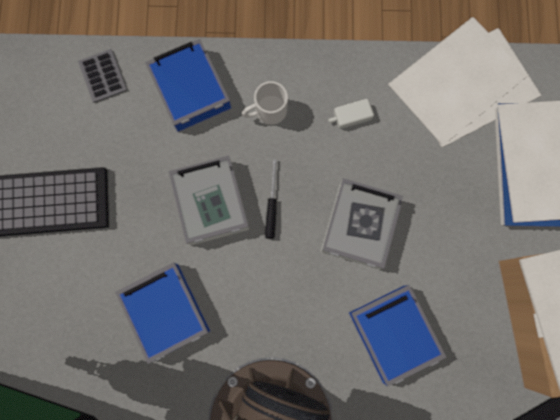

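View pics/side0.png

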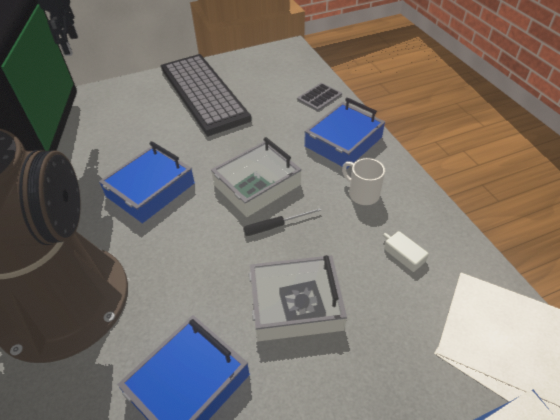

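The top view shows a grey case with the green board at (210,203), the left case. A grey case with the fan is at (362,225), the right case. The blue look-alikes are at (188,85), (163,312) and (398,335). The grey left case with the green board is the one meant. Next I'll confirm it in a crop and measure its handle.

```bash
cat > h.py <<'E'
from bench import *
import cv2,numpy as np
def ray(n,uv,z):
    p=camera_params(n);K,R,t=map(np.array,(p["intrinsics"],p["R"],p["t"]))
    c=-R.T@t; d=R.T@np.linalg.inv(K)@np.array([uv[0],uv[1],1.]); return c+d*(z-c[2])/d[2]
def px(n,X):
    p=camera_params(n);q=np.array(p["R"])@X+p["t"];q=np.array(p["intrinsics"])@q;return q[:2]/q[2]
def big(m):
    n,l,s,_=cv2.connectedComponentsWithStats(m.astype(np.uint8)); return l==1+np.argmax(s[1:,4])
E
python3 - <<'E'
from h import *
for n,(x0,y0,x1,y1) in {"top":(165,150,235,185),"side":(250,130,305,170)}.items():
    im=cv2.imread(f"pics/{n}0.png");c=im[y0:y1,x0:x1]
    m=big(c.max(2)<45); v,u=np.nonzero(m);P=np.c_[u+x0,v+y0].astype(float)
    r=cv2.minAreaRect(P.astype(np.float32));b=cv2.boxPoints(r);print(n,m.sum(),r)
    # end midpoints
    e=[np.linalg.norm(b[i]-b[(i+1)%4]) for i in range(4)];i=int(np.argmin(e[:2]))
    E=[ray(n,(b[i]+b[(i+1)%4])/2,88.5),ray(n,(b[(i+2)%4]+b[(i+3)%4])/2,88.5)]
    d=E[0]-E[1]; print(np.round(E,1),"len",np.linalg.norm(d),"mid",(E[0]+E[1])/2,"yaw of case x",np.degrees(np.arctan2(d[1],d[0]))-90)
im=cv2.imread("pics/top0.png")
# case: 4 top corners by eye check via rim mask
cr=cv2.resize(im[145:255,155:260],None,fx=5,fy=5,interpolation=cv2.INTER_CUBIC)
s=cv2.imread("pics/side0.png")[130:220,200:315];s=cv2.resize(s,None,fx=2.2,fy=2.2)
o=np.zeros((550,525+s.shape[1],3),np.uint8);o[:,:525]=cr;o[:s.shape[0],525:]=s
cv2.imwrite("pics/c1.png",o)
E
```

```text
top 119 ((198.68785095214844, 168.21372985839844), (4.631777763366699, 40.51532745361328), 75.25643920898438)
[[594.6 135.4  88.5]
 [568.1 226.   88.5]] len 94.39725449130317 mid [581.34847113 180.67160121  88.5       ] yaw of case x -163.7323797812944Traceback (most recent call last):
  File "<stdin>", line 4, in <module>
  File "h.py", line 9, in big
    n,l,s,_=cv2.connectedComponentsWithStats(m.astype(np.uint8)); return l==1+np.argmax(s[1:,4])
                                                                              ~~~~~~~~~^^^^^^^^^
    return _wrapfunc(a, 'argmax', axis=axis, out=out, **kwds)
    return bound(*args, **kwds)
ValueError: attempt to get argmax of an empty sequence
```

```bash
python3 - <<'E'
from h import *
for n,(x0,y0,x1,y1) in {"top":(165,150,235,185),"side":(250,130,305,170)}.items():
    im=cv2.imread(f"pics/{n}0.png");c=im[y0:y1,x0:x1]
    m=big(c.max(2)<(45 if n=="top" else 70)); v,u=np.nonzero(m);P=np.c_[u+x0,v+y0].astype(float)
    r=cv2.minAreaRect(P.astype(np.float32));b=cv2.boxPoints(r);print(n,c.max(2).min(),m.sum(),r)
    e=[np.linalg.norm(b[i]-b[(i+1)%4]) for i in range(4)];i=int(np.argmin(e[:2]))
    E=[ray(n,(b[i]+b[(i+1)%4])/2,88.5),ray(n,(b[(i+2)%4]+b[(i+3)%4])/2,88.5)]
    d=E[0]-E[1]; print(np.round(E,1),"len",np.linalg.norm(d),"mid",(E[0]+E[1])/2,"yaw",np.degrees(np.arctan2(d[1],d[0]))-90)
im=cv2.imread("pics/top0.png")
cr=cv2.resize(im[145:255,155:260],None,fx=5,fy=5,interpolation=cv2.INTER_CUBIC)
s=cv2.imread("pics/side0.png")[130:220,200:315];s=cv2.resize(s,None,fx=2.2,fy=2.2)
o=np.zeros((550,525+s.shape[1],3),np.uint8);o[:,:525]=cr;o[:s.shape[0],525:]=s
cv2.imwrite("pics/c1.png",o)
E
```

```text
top 17 119 ((198.68785095214844, 168.21372985839844), (4.631777763366699, 40.51532745361328), 75.25643920898438)
[[594.6 135.4  88.5]
 [568.1 226.   88.5]] len 94.39725449130317 mid [581.34847113 180.67160121  88.5       ] yaw -163.7323797812944
side 57 107 ((276.9900817871094, 151.9010009765625), (34.8984375, 7.8802924156188965), 39.289405822753906)
[[561.3 218.   88.5]
 [592.1 110.6  88.5]] len 111.72356460447158 mid [576.69281663 164.33568874  88.5       ] yaw 16.01327875256183
```

View pics/c1.png

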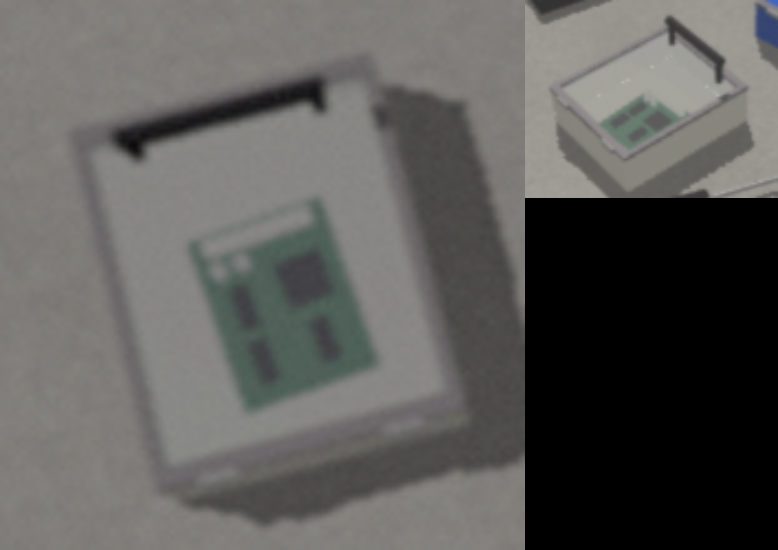

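The crop confirms the green board with its white connector is in the grey left case. The bar ends are near (178.6,172) and (220,162.6) in the top view, and (265,139) and (289.5,159.5) in the side view. I'll refine these from the hand-picked points and cross-check against the rim.

```bash
python3 - <<'E'
from h import *
def rep(a,b,n,z):
    A,B=ray(n,a,z),ray(n,b,z);d=A-B;print(n,np.round(A,1),np.round(B,1),"len",round(np.linalg.norm(d),1),"mid",np.round((A+B)/2,1),"yaw",round(np.degrees(np.arctan2(-d[0],d[1])),1))
rep((178.6,171.7),(220,162.4),"top",88.5)
rep((265,139),(289.5,159.5),"side",88.5)
# lid corners (top crop) outer rim z~54: far-left, far-right, near-right, near-left
C=[ray("top",(155+u/5,145+v/5),54.) for u,v in [(72,130),(370,57),(465,405),(160,475)]]
C=np.array(C);print(np.round(C,1));print([round(np.linalg.norm(C[i]-C[(i+1)%4]),1) for i in range(4)])
d=(C[0]-C[3]+C[1]-C[2]);c=C.mean(0);y=np.arctan2(d[1],d[0]);print("centre",c,"yaw",np.degrees(y))
print("handle pred",c[:2]+70*np.array([np.cos(y),np.sin(y)]))
E
```

```text
top [572.1 227.3  88.5] [596.2 131.4  88.5] len 98.9 mid [584.2 179.4  88.5] yaw 14.1
side [567.7 223.4  88.5] [594.9 123.4  88.5] len 103.7 mid [581.3 173.4  88.5] yaw 15.2
[[581.5 256.   54. ]
 [620.3 114.   54. ]
 [451.5  63.6  54. ]
 [415.9 206.   54. ]]
[np.float64(147.2), np.float64(176.2), np.float64(146.8), np.float64(173.0)]
centre [517.30968406 159.8799067   54.        ] yaw 16.70533478831496
handle pred [584.35538548 180.00138578]
```

Request:
arm_command:
  dp:
    - [-4, -2.5, 0]
    - [-4, -2.5, 0]
    - [-4, -2.5, 0]
    - [-4, -2.5, 0]
    - [-4, -2.5, 0]
  roll: [0, 0, 0, 0, 0]
  fingers: 8.5
  force: 30

```text
t: 0.6
eef_pos: [327.1, 454.8, 228.6]
ee_rot: [[-0.969, 0.246, -0.002], [0.246, 0.969, -0.001], [0.001, -0.002, -1.0]]
ft_force: [0.3, -0.0, 1.2]
opening: 85.4
```

Request:
arm_command:
  dp:
    - [-4, -2.5, 0]
    - [-4, -2.5, 0]
    - [-4, -2.5, 0]
    - [-4, -2.5, 0]
    - [-4, -2.5, 0]
  roll: [0, 0, 0, 0, 0]

```text
t: 1.1
eef_pos: [494.9, 276.0, 228.0]
ee_rot: [[-0.969, 0.245, -0.003], [0.245, 0.969, -0.002], [0.002, -0.003, -1.0]]
ft_force: [1.3, 0.8, 0.4]
opening: 84.7
```

Request:
arm_command:
  dp:
    - [0, 0, 0]
    - [0, 0, 0]
    - [0, 0, 0]
    - [0, 0, 0]
    - [0, 0, 0]
  roll: [0.15, 0.15, 0.15, 0.15, 0.15]

```text
t: 1.6
eef_pos: [499.4, 268.8, 226.4]
ee_rot: [[-0.537, 0.844, -0.004], [0.844, 0.537, -0.004], [-0.001, -0.006, -1.0]]
ft_force: [0.0, 0.8, 0.6]
opening: 85.2
```

Request:
arm_command:
  dp:
    - [0, 0, 0]
    - [0, 0, 0]
    - [0, 0, 0]
  roll: [0.15, 0.15, 0]

```text
t: 1.9
eef_pos: [498.8, 268.4, 225.5]
ee_rot: [[-0.261, 0.965, -0.006], [0.965, 0.261, -0.005], [-0.003, -0.007, -1.0]]
ft_force: [-0.3, -0.7, 0.9]
opening: 85.2
```

```bash
cat >> h.py <<'E'
def togo(X):
    o=get_obs();R=np.array(o["ee_rot"]);print("t",round(o["t"],2),"pos",np.round(o["eef_pos"],1),"togo tool cm",np.round(R.T@(np.array(X)-o["eef_pos"])/10,2),"y-yaw",round(np.degrees(np.arctan2(R[1,1],R[0,1])),1),"tilt",np.round(R[:,2],4),"open",round(o["opening"],1),"F",np.round(o["ft_force"],1))
E
python3 -c "
from h import *
togo((583,178,200))"
```

```text
t 1.9 pos [498.8 268.4 225.5] togo tool cm [-10.91   5.79   2.55] y-yaw 15.1 tilt [-0.0059 -0.0048 -1.    ] open 85.2 F [-0.3 -0.7  0.9]
```

Request:
arm_command:
  dp:
    - [-3.6, 1.9, 0.6]
    - [-3.6, 1.9, 0.6]
    - [-3.6, 1.9, 0.6]
    - [0, 0, 2]
    - [0, 0, 2]
  roll: [0, 0, 0, 0, 0]

```text
t: 2.4
eef_pos: [586.5, 176.8, 167.7]
ee_rot: [[-0.287, 0.958, -0.002], [0.958, 0.287, -0.003], [-0.003, -0.003, -1.0]]
ft_force: [-0.1, 0.2, -1.4]
opening: 85.0
```

```bash
python3 -c "
from h import *
im=snapshot('side');t=snapshot('top')
a=cv2.resize(im[80:230,180:330],None,fx=2.6,fy=2.6,interpolation=cv2.INTER_CUBIC)
b=cv2.resize(t[120:270,130:280],None,fx=2.6,fy=2.6,interpolation=cv2.INTER_CUBIC)
cv2.imwrite('pics/c2.png',np.hstack([a,b]))
togo((583,178,120))"
```

```text
t 2.5 pos [584.7 176.9 166.1] togo tool cm [ 0.17 -0.1   4.61] y-yaw 16.7 tilt [-0.0055 -0.0046 -1.    ] open 85.0 F [-0.2  0.4  0.1]
```

View pics/c2.png

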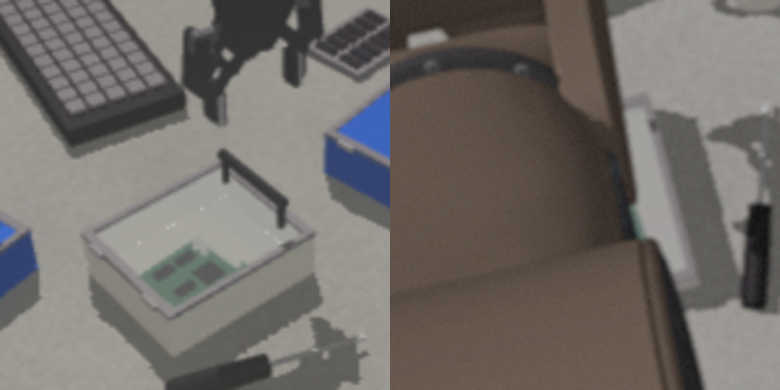

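The side view shows the open fingers straddling the bar from above, with bar ends at about (265,140) and (290,159), matching the earlier measurement. Going down.

Request:
arm_command:
  dp:
    - [0.1, -0.1, 2]
    - [0, 0, 2]
    - [0, 0, 2]
    - [0, 0, 1.5]
    - [0, 0, 0]
  roll: [0, 0, 0, 0, 0]

```text
t: 3.0
eef_pos: [583.9, 179.0, 92.4]
ee_rot: [[-0.302, 0.953, -0.003], [0.953, 0.302, -0.004], [-0.003, -0.004, -1.0]]
ft_force: [0.0, -0.9, -0.2]
opening: 85.6
```

```bash
python3 -c "
from h import *
togo((583,177,74))"
```

```text
t 3.0 pos [583.9 179.   92.4] togo tool cm [-0.16 -0.14  1.84] y-yaw 17.6 tilt [-0.0031 -0.0038 -1.    ] open 85.6 F [ 0.  -0.9 -0.2]
```

Request:
arm_command:
  dp:
    - [-0.1, -0.1, 1]
    - [0, 0, 0.8]
    - [0, 0, 0]
    - [0, 0, 0]
    - [0, 0, 0]
  roll: [0.04, 0, 0, 0, 0]
  fingers: 3
  force: 20

```text
t: 3.5
eef_pos: [585.2, 179.0, 77.7]
ee_rot: [[-0.269, 0.963, 0.001], [0.963, 0.269, -0.003], [-0.003, -0.0, -1.0]]
ft_force: [-0.2, -0.5, 0.8]
opening: 29.7
```

```bash
python3 -c "
from h import *
im=snapshot('side')
cv2.imwrite('pics/c3.png',cv2.resize(im[100:200,220:330],None,fx=6,fy=6,interpolation=cv2.INTER_CUBIC))
togo((583,177,74))"
```

```text
t 3.55 pos [585.3 179.   77.8] togo tool cm [-0.13 -0.27  0.38] y-yaw 15.6 tilt [ 8.0e-04 -2.7e-03 -1.0e+00] open 30.2 F [ 0.7 -0.1  0.3]
```

View pics/c3.png

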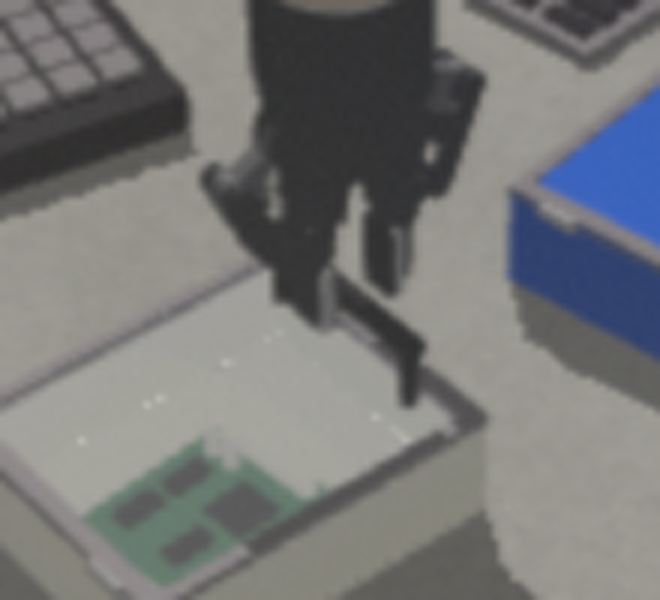

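The bar runs between the two fingers: near finger tip at crop (320,320), far finger tip at (390,290), bar end at (425,345). No contact force. Closing.

Request:
arm_command:
  dp:
    - [0, -0.1, 0.3]
    - [0, 0, 0]
    - [0, 0, 0]
    - [0, 0, 0]
    - [0, 0, 0]
  roll: [0, 0, 0, 0, 0]
  fingers: 0
  force: 30

```text
t: 4.05
eef_pos: [581.2, 177.9, 75.0]
ee_rot: [[-0.271, 0.963, -0.004], [0.963, 0.271, -0.004], [-0.003, -0.005, -1.0]]
ft_force: [-0.0, 0.5, -0.8]
opening: 11.1
```

```bash
python3 -c "
from h import *
togo((583,177,74))"
```

```text
t 4.05 pos [581.2 177.9  75. ] togo tool cm [-0.13  0.15  0.1 ] y-yaw 15.7 tilt [-0.0039 -0.0041 -1.    ] open 11.1 F [-0.   0.5 -0.8]
```

Gripped: opening is 11.1 mm on the 12 mm bar and the forces are near zero. Now lifting along the arc (hinge 160 mm behind, radius 164 mm), in short steps.

Request:
arm_command:
  dp:
    - [0, -0.15, -0.6]
    - [0, -0.15, -0.6]
    - [0, -0.2, -0.6]
    - [0, -0.2, -0.6]
    - [0, -0.25, -0.6]
  roll: [0, 0, 0, 0, 0]

```text
t: 4.55
eef_pos: [571.3, 175.0, 106.7]
ee_rot: [[-0.271, 0.963, -0.005], [0.963, 0.271, -0.005], [-0.003, -0.006, -1.0]]
ft_force: [-0.4, -0.7, -3.4]
opening: 10.8
```

```bash
cat >> h.py <<'E'
def arc(targets=()):
    o=get_obs();R=np.array(o["ee_rot"]);p=np.array(o["eef_pos"]);c=np.array([.963,.269,0])
    u=160+(p-[581.2,177.9,75.])@c; h=37+p[2]-75; lat=(p-[581.2,177.9,75.])@[-.269,.963,0]
    th=np.degrees(np.arctan2(h,u))-13.02
    print("t",round(o["t"],2),"theta",round(th,1),"rad err",round(np.hypot(u,h)-164.2,1),"lat",round(lat,1),"open",round(o["opening"],1),"F",np.round(o["ft_force"],1),"yaw",round(np.degrees(np.arctan2(R[1,1],R[0,1])),1))
    for g in targets:
        a=np.radians(g+13.02);d=np.array([164.2*np.cos(a)-u,164.2*np.sin(a)-h]);w=c*d[0]+np.array([0,0,d[1]])-lat*np.array([-.269,.963,0]);print(g,np.round(R.T@w/10,2))
E
python3 -c "
from h import *
arc((15,20,25))"
```

```text
t 4.55 theta 11.6 rad err 0.5 lat -0.2 open 10.8 F [-0.4 -0.7 -3.4] yaw 15.7
15 [ 0.01 -0.47 -0.84]
20 [ 0.01 -1.21 -2.07]
25 [ 0.01 -2.05 -3.23]
```

Request:
arm_command:
  dp:
    - [0, -0.3, -0.6]
    - [0, -0.35, -0.55]
    - [0, -0.4, -0.55]
    - [0, -0.4, -0.55]
    - [0, -0.45, -0.5]
  roll: [0, 0, 0, 0, 0]

```text
t: 5.05
eef_pos: [553.9, 170.0, 138.3]
ee_rot: [[-0.271, 0.963, 0.0], [0.963, 0.271, -0.003], [-0.003, -0.0, -1.0]]
ft_force: [5.4, 1.2, 1.4]
opening: 10.6
```

```bash
python3 -c "
from h import *
arc((25,30,35,40))"
```

```text
t 5.05 theta 24.3 rad err 1.3 lat -0.3 open 10.6 F [5.4 1.2 1.4] yaw 15.7
25 [ 0.03 -0.23 -0.08]
30 [ 0.03 -1.16 -1.17]
35 [ 0.03 -2.18 -2.17]
40 [ 0.03 -3.28 -3.08]
```

Request:
arm_command:
  dp:
    - [0, -0.45, -0.35]
    - [0, -0.45, -0.45]
    - [0, -0.5, -0.45]
    - [0, -0.5, -0.45]
    - [0, -0.5, -0.4]
  roll: [0, 0, 0, 0, 0]

```text
t: 5.55
eef_pos: [532.8, 163.8, 163.6]
ee_rot: [[-0.271, 0.963, 0.009], [0.963, 0.271, -0.001], [-0.004, 0.009, -1.0]]
ft_force: [5.0, -0.8, 2.1]
opening: 10.4
```

```bash
python3 -c "
from h import *
arc((40,45,50))
im=snapshot('side')
cv2.imwrite('pics/c4.png',cv2.resize(im[60:220,180:340],None,fx=3.7,fy=3.7,interpolation=cv2.INTER_CUBIC))"
```

```text
t 5.55 theta 35.9 rad err 2.5 lat -0.6 open 10.4 F [ 5.  -0.8  2.1] yaw 15.7
40 [ 0.06 -1.07 -0.56]
45 [ 0.06 -2.25 -1.39]
50 [ 0.06 -3.49 -2.1 ]
```

View pics/c4.png

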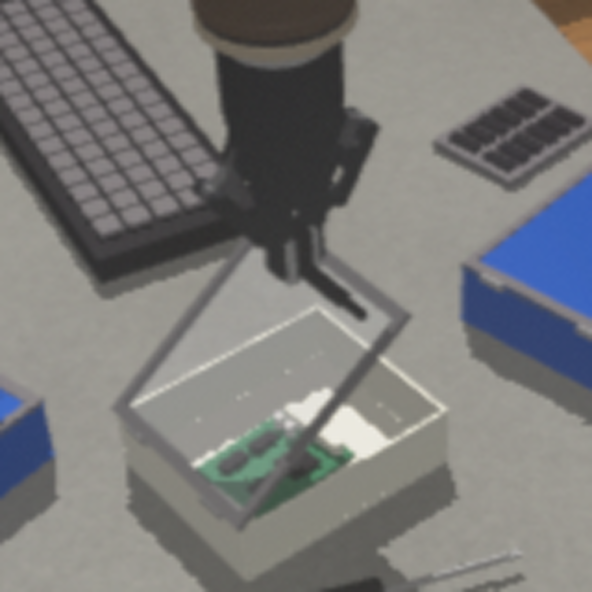

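The lid is up at about 36° and the bar is in the jaws, near crop (300,260). The board lies still in the case. Continuing.

Request:
arm_command:
  dp:
    - [0, -0.55, -0.25]
    - [0, -0.55, -0.3]
    - [0, -0.6, -0.35]
    - [0, -0.6, -0.35]
    - [0, 0, 0]
  roll: [0, 0, 0, 0, 0]

```text
t: 6.1
eef_pos: [513.3, 158.1, 180.1]
ee_rot: [[-0.271, 0.962, 0.02], [0.963, 0.271, 0.001], [-0.004, 0.019, -1.0]]
ft_force: [1.9, -1.7, -2.0]
opening: 10.5
```

```bash
python3 -c "
from h import *
arc((45,50,))"
```

```text
t 6.1 theta 44.8 rad err 3.6 lat -0.8 open 10.5 F [ 1.9 -1.7 -2. ] yaw 15.7
45 [ 0.08 -0.24  0.27]
50 [ 0.08 -1.47 -0.45]
```

Request:
arm_command:
  dp:
    - [0, -0.5, -0.2]
    - [0, -0.5, -0.2]
    - [0, -0.4, -0.15]
    - [0, 0, 0]
    - [0, 0, 0]
  roll: [0, 0, 0, 0, 0]

```text
t: 6.6
eef_pos: [502.9, 155.0, 186.9]
ee_rot: [[-0.271, 0.962, 0.026], [0.963, 0.271, 0.003], [-0.005, 0.026, -1.0]]
ft_force: [3.5, -0.3, 2.1]
opening: 10.6
```

```bash
python3 -c "
from h import *
arc((50,))
im=snapshot('side')
cv2.imwrite('pics/side5.png',im)
# predicted lid corners at several angles
c=np.array([.963,.269,0]);l=np.array([-.269,.963,0]);H=np.array([581.2,177.9,50.5])-160*c
sc=4;x0,y0=190,90
v=cv2.resize(im[y0:y0+145,x0:x0+145],None,fx=sc,fy=sc,interpolation=cv2.INTER_CUBIC)
for th in (45,50,55):
  a=np.radians(th)
  E=[px('side',H+180*(c*np.cos(a)+np.array([0,0,np.sin(a)]))+s*75*l) for s in(-1,1)]
  print(th,np.round(E,1))
print('hinge',[np.round(px('side',H+s*75*l),1) for s in(-1,1)])
cv2.imwrite('pics/c5.png',v)"
```

```text
t 6.6 theta 49.2 rad err 4.1 lat -1.0 open 10.6 F [ 3.5 -0.3  2.1] yaw 15.7
50 [ 0.1  -0.4   0.24]
45 [[284.  141. ]
 [246.6 111.2]]
50 [[280.  139.5]
 [242.5 109.5]]
55 [[275.6 138.5]
 [238.  108.2]]
hinge [array([243.7, 203.4]), array([210.4, 170.4])]
```

View pics/c5.png

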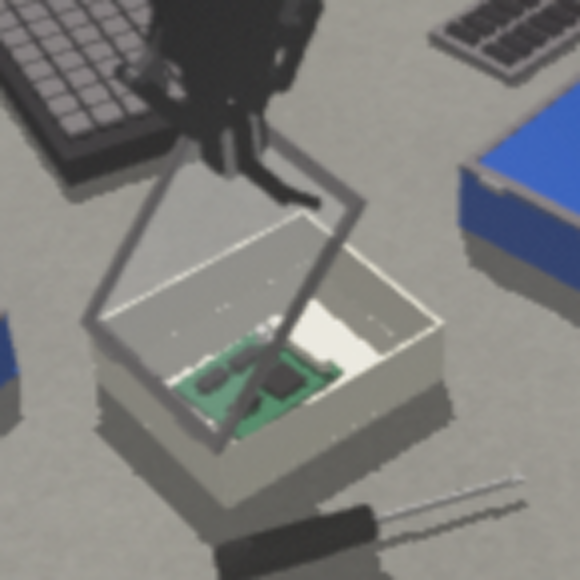

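The lid corner is at crop (365,203), about (281.2,140.8) in the side view, and the hinge corner is at about (244.8,201.5). The board still lies flat. I'll get the angle by intersecting the corner ray with the vertical plane of the lid's right edge.

```bash
python3 - <<'E'
from h import *
A=ray("side",(245.2,201.3),51.); B=ray("side",(300.8,170.3),51.) # hinge / opening case corners
d=B-A;print(A,B,np.linalg.norm(d),np.degrees(np.arctan2(d[1],d[0])))
for yaw,O in ((15.5,A),(15.5,B),(np.degrees(np.arctan2(d[1],d[0])),A)):
    c=np.array([np.cos(np.radians(yaw)),np.sin(np.radians(yaw)),0]);n=np.array([-c[1],c[0],0])
    P0=ray("side",(281.2,140.8),0.);P1=ray("side",(281.2,140.8),300.)
    X=P0+(P1-P0)*((O-P0)@n)/((P1-P0)@n)
    H=O if O is A else B-180*c
    print(yaw,np.round(X,1),"u,z",(X-H)@c,X[2]-50.5,"L",np.hypot((X-H)@c,X[2]-50.5),"ang",np.degrees(np.arctan2(X[2]-50.5,(X-H)@c)))
arc((50,))
E
```

```text
[452.74983726  67.10270801  51.        ] [621.39250845 111.55708191  51.        ] 174.40338846318963 14.767303092185344
15.5 [563.3  97.8 180. ] u,z 114.73744350424977 129.50820375841556 L 173.02328104224065 ang 48.460748568218655
15.5 [562.3  95.2 182.4] u,z 118.64458635946966 131.8582568739766 L 177.37851554867981 ang 48.01947289584857
14.767303092185344 [562.6  96.1 181.5] u,z 113.63663044147582 131.0394361488184 L 173.44917873628805 ang 49.06836270454289
t 6.65 theta 49.2 rad err 4.1 lat -1.0 open 10.7 F [ 3.7 -1.6  2.3] yaw 15.7
50 [ 0.1  -0.4   0.24]
```

The vision estimate is 48–49° and kinematics gives 49.2°. I'll make a small nudge, then hold to check that it is still.

Request:
arm_command:
  dp:
    - [0, -0.2, -0.1]
    - [0, 0, 0]
    - [0, 0, 0]
    - [0, 0, 0]
    - [0, 0, 0]
  roll: [0, 0, 0, 0, 0]

```text
t: 7.15
eef_pos: [501.6, 154.7, 187.6]
ee_rot: [[-0.271, 0.962, 0.027], [0.963, 0.271, 0.003], [-0.005, 0.026, -1.0]]
ft_force: [5.0, -0.0, 2.5]
opening: 10.5
```

```bash
python3 - <<'E'
from h import *
arc()
for i in range(12): im=snapshot('side')
arc(); t=snapshot('top')
print(np.abs(np.array(get_obs()["joint_velocities"])).max())
cv2.imwrite('pics/c6.png',np.hstack([cv2.resize(im[70:270,190:390],(400,400)),cv2.resize(t[60:290,150:430],(390,400))]))
E
```

```text
t 7.15 theta 49.7 rad err 4.1 lat -1.0 open 10.5 F [ 5.  -0.   2.5] yaw 15.7
t 7.75 theta 49.7 rad err 4.1 lat -1.0 open 10.7 F [ 4.5 -0.5  1.9] yaw 15.7
0.12582918106275112
```

View pics/c6.png

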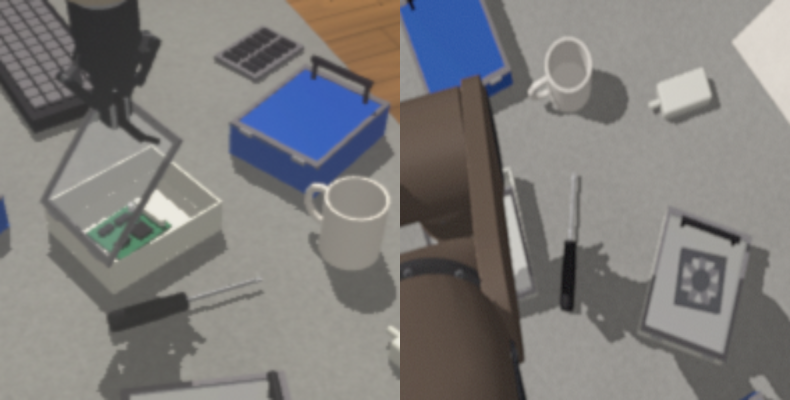

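The lid is held open and steady. The right case is shut, and the mug, adapter, screwdriver and board are where they were. Handing in.

```bash
python3 -c "
from bench import *
print(finish_job())"
```

```text
the job is handed in; nothing more can be done
None
```

The board was in the grey left-hand case. I gripped that lid's handle bar, raised it along its arc in small steps, and handed the job in at about 7.8 s while still holding it.

**Angle:** The tool position gives 49.7° in the final pose, unchanged over 0.6 s of holding. The camera estimate just before the last nudge of about 0.5° was 48–49°. Both are well inside the 6° allowed.

**Grip:** The opening stayed at about 10.6 mm on the 12 mm bar, and wrist forces stayed at about 6 N or less in every reading.

**Other things:** In the last pictures the right case was shut, and the board, mug, adapter and screwdriver looked unmoved. That check was by eye; I did not measure their positions.

**Disagreement:** The tool drifted 4 mm outside the calculated arc during the lift. This could be a small error in the measured handle or hinge position, or a slight slip of the bar in the pads. The camera angle still agreed with the tool's, so I left it.

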